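Run the bench mill: fit the grinding cup and hold it on

ROBOT

A 6-joint arm with a two-finger parallel gripper is mounted at the origin on a cart in front of the work surface, level with it; the furniture and walls round the work are solid. World frame = base frame: x ahead of the robot, y to its left, z up, the work surface at z = 0. Lengths are in m, angles in degrees, forces in N, time in s.
With the tool pointing down it reaches from about 0.4 to 0.825 m from the base axis. Payload 7 kg.
Tool frame: the origin (TCP) lies midway between the tips of the shut fingers; the grasp point (between the pads) lies 19 mm behind it; z points along the fingers, y is the line along which they close (so a half turn about z gives the same grasp; the last joint's range is limited). The gripper opens to 88 mm and grips with 3 to 60 N. Pads are 19 mm wide; open, the fingers measure 130 mm over their backs; the gripper's body (78 mm by 193 mm) begins 47 mm behind the grasp point.
Start: joints at [-46.977, 20.546, 0.682, 0, -70.136, -16.507], TCP at [0.301, -0.604, 0.227] pointing down, gripper open.
Joint ranges: [-176.03, 176.03], [-82.01, 121.73], [-58.28, 71.71], [-173.87, 95.51], [-174.79, -0.11], [-173.66, 173.66]. Speed limits (degrees/s): [136.94, 136.94, 172.46, 180, 180, 180].

INTERFACE

Orientations are given as [roll, pitch, yaw] about the fixed x, y, z axes, in that order (R = Rz(yaw) Ry(pitch) Rx(roll)).
In Python, from plant import ctrl gives the robot as it stands. The module is installed in compiled form; this text tells all that it offers.
- The arm moves only by the tool send_rows, never from a script. Its argument "plan" is a list that holds one entry, the list of rows, each a list of 6 numbers: the shift along the tool's x, y, z in cm, then the turn, a rotation vector about the tool's x, y, z in degrees. A call has 1 to 8 rows; each row is the pose to reach, as a shift and turn from the pose commanded when the call began, along the tool's axes at that moment; what a row does not reach only later rows make up. A row lasts 1/12 s, in which the tool goes at most 41.7 mm and 7.16 degrees, less where a joint would pass 70% of its speed; a pose out of reach is approached as far as the arm can. A call with a gripper value outside its range is refused whole. "fingers" is the opening, from 0 (shut) to 1 (fully open), set as the call begins (left out, the last holds). The fingers move at their own pace and stop on an object; the grip force is fixed at half the most. Time passes only in rows, so rows that repeat a pose let the fingers close. It gives the time, the measured TCP pose, the force, the opening and the grip force at its end, in the units of the state.
- ctrl.get_obs(): the state, without advancing time (a new reading comes with each control period).
- ctrl.snapshot(name): name is "side" or "top"; returns a dict with "img" (480x640x3 uint8, red, green, blue), "K" (3x3 intrinsics, pixels), "pose" (4x4, takes a point from camera to world coordinates). Camera axes: x right, y down, z forward; pixel columns grow to the right and rows downward; lengths in m; the calibration is good to about 2 mm. A picture is of the moment at which its call begins. There is no depth.
- ctrl.close_job(): hands the job in; it is judged then, once.
The state is a dict: "clock": time; "joint_pos": joint angles; "qvel": joint speeds; "tau": joint torques, N m; "tool_pos": TCP position; "orientation": TCP orientation; "force": force on the tool from outside, world axes, zero at the start; "moment": the same for the moment, N m; "opening": finger opening in m; "gripper_force": force on a finger pad.
Only numpy, scipy, OpenCV 4.12 (cv2) and the standard library are available. Lean on these libraries where they do the work, as an engineer would, in place of code of your own. Each camera call takes 0.05 s, during which the arm holds its last target. There are 200 camera calls.

TASK

Someone left the funnel on top of the bench mill: take it off and stand it on the bench, wide end down. Then put the grinding cup (the steel cup with two side pins on its black neck) neck-down into the mill's mouth with the pins in the two slots, push it down against the spring and twist it clockwise, seen from above, as far as it goes. The mill runs only while the cup is held like that, so finish still gripping the cup, pushed in and turned against the spring; do not let go, and leave the soap bars, stamps, jar and timer where they are.

Things in the scene. Friction and masses are not known exactly. Their poses are not given: they have to be found in the camera images.
- mill: white round bench mill (motor base, no cup on it), fixed to the bench; mm: 126 dia at the foot, 101 at the top, 96 high. Origin at the centre of its underside, z up; x runs through the two slots of its mouth. Inside the mouth lies a sprung seat, its top at z 82 when up. Under the lip (below z 88) is a groove of 76 dia where the cup's pins turn clockwise (from above); the other way is blocked
- mill_mouth (a point): centre of the mouth on top of the mill, in the plane of the lip's top (96 mm above the underside), axes as the mill's. Round bore 59 mm dia through an aluminium lip 8 mm thick, with two slots 15 mm wide that reach out to radius 37.5 mm at the +x and the -x side; a short black dash on the lip marks each slot, three fine lines mark the turned position
- mill_seat (a joint): travel of the sprung seat, 0 (up) to 0.015 m (fully down); its spring pushes up with 5.4 N at 0, 10 N at 0.011, 12 N at 0.015. The pins come free below the lip at 0.011 m, when the cup's underside is 71 mm above the mill's underside (67 mm when fully down); the turned cup is then kept under the lip
- mill_ring (a joint): turn of the sprung switch ring under the lip, 0 (rest) to 1.35 rad (stop), clockwise seen from above. The cup's pins, once under the lip, meet its two dogs after about 0.1 rad of twist and push it round: about 1.46 rad of cup twist from slots to stop. Its spring resists with 0.09 N m at rest, 0.39 N m at the stop, and turns the cup back out of the run position when it is let go
- grinding_cup: closed steel cup standing neck down, 0.24 to 0.39 kg, 104 mm high; origin at the centre of its underside, z up. Black neck 55 mm dia up to z 31 (lowest 6 mm tapered to 45), round steel body 54 mm dia from z 36 to 94: grip here, at any yaw. Two pins 10 mm dia stick out along +x and -x at z 12, to radius 35.5; a raised bar on top is in line with them. Either pin fits either slot
- funnel: grey funnel standing wide end down on the mill's lip; 74 mm dia, 68 high, 30 g; cone up to z 34, above it the upright spout to z 68, 20 mm dia at its foot and 12 or more at its tip: grip it about 50 mm above the underside. Origin at the centre of its underside, z up
- pigment_jar: bystander (mm): round pigment jar with a screw cap, 45 dia x 63 high, origin under its centre; may stand where the cup stood and the cup where it stood
- cream_soap: bystander (mm): cream soap bar, 55x80x29, lying flat in front of the soap cutter; origin under its centre
- green_soap: bystander (mm): green soap bar, 53x77x25, lying flat in front of the soap cutter; origin under its centre
- stamp_a: bystander (mm): turned wooden hand stamp, 35 dia x 64 high, standing left of the press; origin under its centre
- stamp_b: bystander (mm): turned wooden hand stamp, 35 dia x 64 high, standing left of the press; origin under its centre
- timer: bystander (mm): round white wind-up timer, 62 dia x 37 high; origin under its centre
Mind the look-alikes: they are no part of the job. What is shaped like the funnel but pink is not meant.

How it is judged (in metres and radians):
On the way:
1. the funnel stands wide end down on the bench, let go (height (world z) of funnel below 0.01 m and angle between funnel's own z axis and vertical below 0.15 rad and contact force between the fingers and funnel below 0.2 N and linear speed of funnel below 0.03 m/s), for 0.2 s.
At the end, for the whole second after the job is handed in: Funnel standing wide end down on the bench (tilt under 0.15 rad). Cup upright in the mill's mouth (5 mm, 0.1 rad), its underside below 75 mm so the pins are under the lip, seat pressed over 8 mm, switch ring turned over 1.15 of 1.35 rad, and the fingers still hold the cup (over 2 N) (height (world z) of funnel below 0.01 m and angle between funnel's own z axis and vertical below 0.15 rad and value of joint mill_ring above 1.15 rad and value of joint mill_seat above 0.008 m and horizontal distance between grinding_cup and mill below 0.005 m and z of grinding_cup in the frame of mill below 0.075 m and angle between grinding_cup's own z axis and vertical below 0.1 rad and angle between the x axis of grinding_cup and the x axis of mill, either way round above 1.1 rad and contact force between the fingers and grinding_cup above 2 N); the arm keeps its last pose, push and grip.
It fails at once if a bystander (jar, soap bar, stamp or timer) is moved more than 30 mm (distance of any of pigment_jar, cream_soap, green_soap, stamp_a, stamp_b, timer from where it was at the start of the episode above 0.03 m).
It also fails if it takes over 67 s, if anything falls off the work surface, if the arm or the gripper's body presses on something with over 40 N, if the wrist force passes 120 N, or if a joint passes its speed limit or range.

## Working session

There is one attempt and no reset: what is moved stays moved. The work goes in short steps, Python scripts to look and compute and a tool call to move; the robot and the scene stay as the last step left them, time stands still between calls to the robot, and variables do not carry over. Pictures are saved under pics/ and viewed, at most 10 in all, crops included, and the job is handed in when it is done.

Besides the shell and the picture viewer there is one more tool, called by a JSON object that holds its "api" and its "payload", one argument or row to a line. send_rows: Moves the arm, as the interface text tells. Its arguments: {"type":"object","properties":{"plan":{"type":"array","items":{"type":"array","items":{"type":"array","items":{"type":"number"}}}},"fingers":{"type":"number"}},"required":["plan"]}

```bash
mkdir -p pics; python3 - <<'E'
from plant import ctrl
import cv2,numpy as np
for n in("side","top"):
    s=ctrl.snapshot(n); cv2.imwrite(f"pics/{n}0.png",s["img"][:,:,::-1]); np.savez(f"{n}0.npz",**s)
    print(n,s["K"].tolist(),np.round(s["pose"],4).tolist())
print(ctrl.get_obs())
E
```

```text
side [[440.1442846926199, 0.0, 310.83162602408623], [0.0, 440.1442846926199, 236.75739109776916], [0.0, 0.0, 1.0]] [[0.5721, 0.7111, -0.4087, 0.9106], [0.8202, -0.496, 0.2851, -0.2742], [-0.0, -0.4983, -0.867, 0.9093], [0.0, 0.0, 0.0, 1.0]]
top [[464.5007418565787, 0.0, 323.31589397201463], [0.0, 464.5007418565787, 234.3092070347319], [0.0, 0.0, 1.0]] [[-0.0054, -0.9863, 0.1651, 0.3277], [-0.9999, 0.003, -0.015, 0.0237], [0.0143, -0.1652, -0.9862, 1.3496], [0.0, 0.0, 0.0, 1.0]]
{'clock': 0.1, 'joint_pos': array([-4.69775440e+01,  2.05887984e+01,  6.38779683e-01, -1.81287183e-02,
       -7.01349322e+01, -1.65061726e+01]), 'qvel': array([0.06287434, 0.02760113, 0.07264814, 0.09327613, 0.00219671,
       0.11565858]), 'tau': array([-1.34883878e-03, -5.84162271e+01,  2.93753332e+01,  7.01554388e+00,
        1.01957854e-02, -5.87457703e-05]), 'tool_pos': array([ 0.30113196, -0.60362018,  0.22569672]), 'orientation': array([ 1.79913708e+02, -7.79782256e-03, -1.53489884e+02]), 'force': array([-0.03222502,  0.70622696, -0.45572384]), 'moment': array([ 0.02438216, -0.01853863,  0.02801493]), 'gripper_force': 0.0, 'opening': 0.08741460835702983}
```

View pics/side0.png

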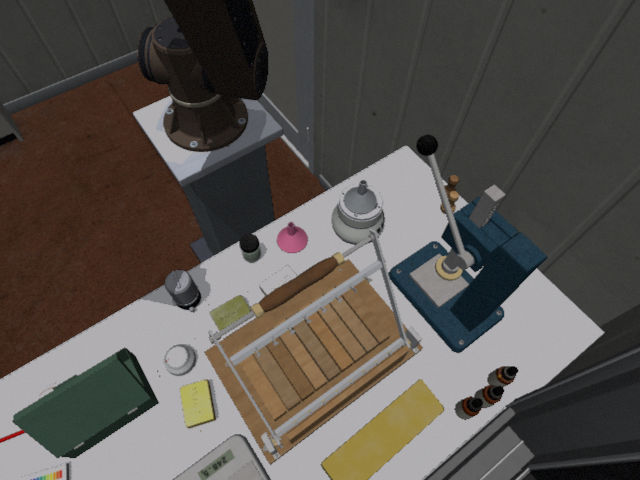

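View pics/top0.png

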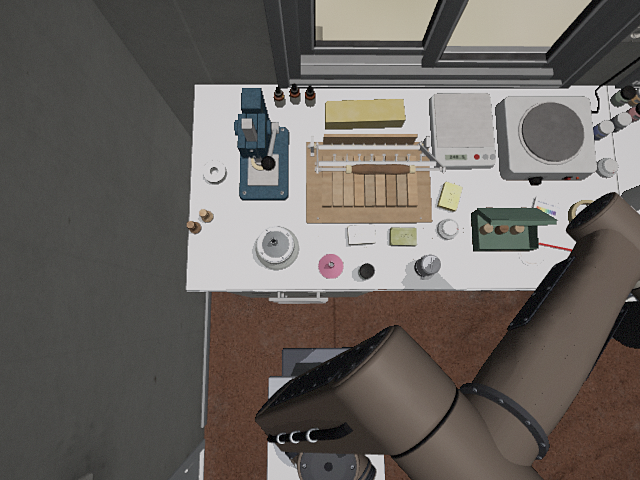

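The side view shows the mill at (358,215) with the grey funnel's tip at (363,185), and the cup at (181,288). In the top view they are at (276,247) and (427,266). I'll make one magnified composite.

```bash
python3 - <<'E'
import cv2,numpy as np
o=[]
for n,c in(("top",[(276,247),(427,266)]),("side",[(358,212),(183,290)])):
    im=np.load(f"{n}0.npz")["img"]
    r=[]
    for u,v in c:
        k=cv2.resize(im[v-33:v+33,u-44:u+44],(396,297),interpolation=cv2.INTER_CUBIC)  # 4.5x
        for j in range(0,88,10): cv2.putText(k,str(u-44+j),(int(j*4.5),8),0,.3,(255,0,0)); cv2.line(k,(int(j*4.5),10),(int(j*4.5),14),(255,0,0))
        for j in range(0,66,10): cv2.putText(k,str(v-33+j),(0,int(j*4.5)+4),0,.3,(255,0,0)); cv2.line(k,(20,int(j*4.5)),(25,int(j*4.5)),(255,0,0))
        r.append(k)
    o.append(np.hstack(r))
cv2.imwrite("pics/comp0.png",np.vstack(o)[:,:,::-1])
E
```

```text
(no output)
```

View pics/comp0.png

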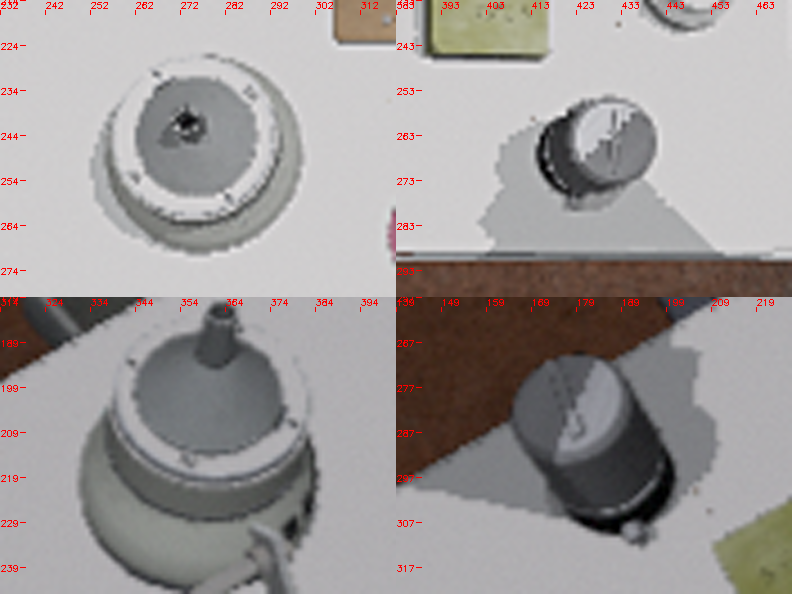

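The composite shows these positions:
- **Top view:** the lip is centred at about (275.7,245). The dashes are near (266,230) and (282,258), and the triple lines near (287,235) and (261,253). The cup's top disc is at (432,265), with a pin near (423,277).
- **Side view:** the lip marks are near (343,193), (379,207) and (356,215). The cup's top disc is at (178,282), with a pin at (192,309).

Next I triangulate.

```bash
cat > h.py <<'E'
import numpy as np
V={n:dict(np.load(f"{n}0.npz")) for n in("side","top")}
def ray(n,p,):
    s=V[n]; d=s["pose"][:3,:3]@np.linalg.inv(s["K"])@[p[0],p[1],1.]; return s["pose"][:3,3],d/np.linalg.norm(d)
def plane(n,p,z):
    o,d=ray(n,p); return o+d*(z-o[2])/d[2]
def tri(pt,ps):
    o1,d1=ray("top",pt);o2,d2=ray("side",ps)
    t=np.linalg.lstsq(np.c_[d1,-d2],o2-o1,rcond=None)[0]; a=o1+t[0]*d1;b=o2+t[1]*d2
    return (a+b)/2,np.linalg.norm(a-b)
def proj(n,X):
    s=V[n]; c=s["pose"][:3,:3].T@(np.asarray(X)-s["pose"][:3,3]); q=s["K"]@c; return q[:2]/q[2]
E
python3 - <<'E'
from h import *
import cv2
np.set_printoptions(precision=4,suppress=True)
T=lambda x,y:(232+x/4.5,214+y/4.5)
S=lambda x,y:(314+x/4.5,179+(y-297)/4.5)
TC=lambda x,y:(383+(x-396)/4.5,233+y/4.5)
SC=lambda x,y:(139+(x-396)/4.5,257+(y-297)/4.5)
print("cup top",tri(TC(616,143.5),SC(572,411)))
print("pin",tri(TC(575,200),SC(638,532)))
print("funnel tip",tri(T(187,122),S(221,310)))
def circ(n,f,pts,z):
    P=np.array([plane(n,f(*p),z)[:2] for p in pts]); A=np.c_[2*P,np.ones(len(P))]
    s=np.linalg.lstsq(A,(P**2).sum(1),rcond=None)[0]; return s[:2],np.sqrt(s[2]+s[:2]@s[:2])
print("lip top",circ("top",T,[(110,140),(196,57),(283,140),(196,223),(133,83),(260,83),(135,200),(258,200)],.096))
print("lip side",circ("side",S,[(110,400),(308,400),(205,480),(150,460),(265,467)],.096))
print("fun top",circ("top",T,[(135,137),(258,137),(196,78),(196,195)],.096))
print("fun side",circ("side",S,[(133,395),(282,395),(207,457),(160,440),(255,440)],.096))
for n,f,L in(("top",T,[(157,73),(250,93),(136,178),(228,199)]),("side",S,[(132,363),(291,424),(187,460)])):
    for p in L: print(n,p,plane(n,f(*p),.096))
E
```

```text
cup top (array([ 0.4544, -0.2892,  0.0864]), np.float64(0.006230125626166607))
pin (array([ 0.4354, -0.2995, -0.0957]), np.float64(0.016931441921934343))
funnel tip (array([0.5106, 0.1363, 0.1618]), np.float64(0.004906697469145184))
lip top (array([0.5084, 0.1344]), np.float64(0.05174581157692938))
lip side (array([0.5147, 0.137 ]), np.float64(0.04913015266913311))
fun top (array([0.5105, 0.1345]), np.float64(0.03647106603423241))
fun side (array([0.5129, 0.137 ]), np.float64(0.036881943776847115))
top (157, 73) [0.5494 0.1589 0.096 ]
top (250, 93) [0.5369 0.1023 0.096 ]
top (136, 178) [0.4852 0.1706 0.096 ]
top (228, 199) [0.4722 0.1151 0.096 ]
side (132, 363) [0.477  0.1177 0.096 ]
side (291, 424) [0.5512 0.1598 0.096 ]
side (187, 460) [0.5385 0.1049 0.096 ]
```

```bash
python3 - <<'E'
from h import *
import cv2
np.set_printoptions(precision=4,suppress=True)
TC=lambda x,y:(383+(x-396)/4.5,233+y/4.5)
SC=lambda x,y:(139+(x-396)/4.5,257+(y-297)/4.5)
print("cup top disc z.104", plane("top",TC(616,143.5),.104),plane("side",SC(572,411),.104))
print("pins z.012",plane("top",TC(575,202),.012),plane("side",SC(638,532),.012))
print("ball",tri((267,163),(428,145)))
print("pink tip",tri((330.5,265),(291,225)), "jar top", tri((366,269),(249,241)))
o=[]
for n,(u,v) in(("top",(427,265)),("side",(181,288))):
    im=V[n]["img"]; k=cv2.resize(im[v-30:v+30,u-20:u+20],(400,600),interpolation=cv2.INTER_CUBIC)
    for j in range(0,40,5): cv2.putText(k,str(u-20+j),(j*10,8),0,.3,(255,0,0)); cv2.line(k,(j*10,10),(j*10,14),(255,0,0))
    for j in range(0,60,5): cv2.putText(k,str(v-30+j),(0,j*10+4),0,.3,(255,0,0))
    o.append(k)
cv2.imwrite("pics/cup1.png",np.hstack(o)[:,:,::-1])
E
```

```text
cup top disc z.104 [ 0.4517 -0.2879  0.104 ] [ 0.4655 -0.2861  0.104 ]
pins z.012 [ 0.4234 -0.2829  0.012 ] [ 0.4897 -0.2898  0.012 ]
ball (array([0.6408, 0.1286, 0.4015]), np.float64(0.0020004513312002915))
pink tip (array([ 0.4577, -0.0145,  0.0579]), np.float64(0.002353765364290289)) jar top (array([ 0.4445, -0.1141,  0.0665]), np.float64(0.0010829049803431144))
```

View pics/cup1.png

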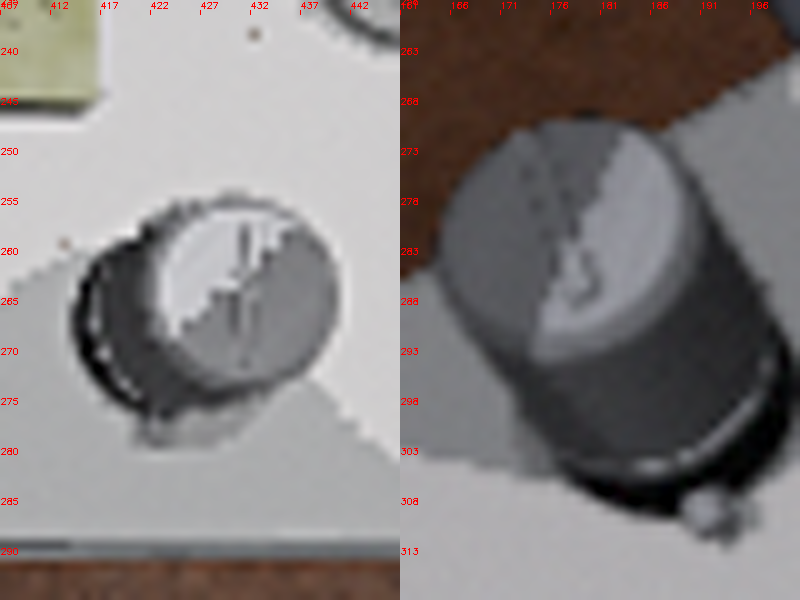

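The cup's top disc is centred at (431,264) in the top view and (177.5,282) in the side view. One pin shows at (423,278) in top and the opposite one at (192,309) in side. That puts the cup at about (0.456,-0.287) with its pins at about -6° yaw. The mill is at about (0.512,0.136) with its slots at 29.7°. The funnel tip triangulates to z 0.162, where 0.164 is expected.

Next I write a move helper and go to the funnel.

```bash
cat > mv.py <<'E'
import sys,numpy as np
from scipy.spatial.transform import Rotation as R
from plant import ctrl
o=ctrl.get_obs(); r0=R.from_euler('xyz',o["orientation"],degrees=True)
print("t",round(o["clock"],2),"pos",np.round(o["tool_pos"],4),"rpy",np.round(o["orientation"],2),"F",np.round(o["force"],1),"M",np.round(o["moment"],2),"op",round(o["opening"],4),"gf",round(o["gripper_force"],1),"q",np.round(o["joint_pos"],1))
a=list(map(float,sys.argv[1:]))
if a:
    x,y,z,yaw=a; r1=R.from_euler('xyz',[180,0,yaw],degrees=True)
    print("row",np.round(r0.inv().apply(np.array([x,y,z])-o["tool_pos"])*100,2),np.round((r0.inv()*r1).as_rotvec(degrees=True),2))
E
python3 mv.py .512 .136 .24 -90
python3 - <<'E'
from h import *
for n,a,b in(("top",(431.5,256),(430.8,272)),("side",(174,275),(179.5,288))):
    d=plane(n,b,.102)-plane(n,a,.102); print(n,d,np.degrees(np.arctan2(d[1],d[0]))%180)
E
```

```text
t 0.1 pos [ 0.3011 -0.6036  0.2257] rpy [ 1.7991e+02 -1.0000e-02 -1.5349e+02] F [-0.   0.7 -0.5] M [ 0.02 -0.02  0.03] op 0.0874 gf 0.0 q [-47.   20.6   0.6  -0.  -70.1 -16.5]
row [-51.88  56.78  -1.35] [ 8.000e-02  4.000e-02 -6.349e+01]
top [-0.04338475  0.00380368  0.        ] 174.9895036913153
side [ 0.0319763 -0.0036574  0.       ] 173.47495364560638
```

{"api": "send_rows", "payload": {
  "plan": [
    [[-51.9, 56.8, -1.5, 0, 0, -63.5], [-51.9, 56.8, -1.5, 0, 0, -63.5], [-51.9, 56.8, -1.5, 0, 0, -63.5], [-51.9, 56.8, -1.5, 0, 0, -63.5], [-51.9, 56.8, -1.5, 0, 0, -63.5], [-51.9, 56.8, -1.5, 0, 0, -63.5], [-51.9, 56.8, -1.5, 0, 0, -63.5], [-51.9, 56.8, -1.5, 0, 0, -63.5]]
  ],
  "fingers": 1
}}

```text
clock: 0.77
tool_pos: [0.3925, -0.2816, 0.2329]
orientation: [180.0, 0.0, -95.9]
force: [1.0, 0.7, -0.7]
opening: 0.0876
gripper_force: 0.0
```

```bash
python3 mv.py .512 .136 .24 -90
```

```text
t 0.77 pos [ 0.3925 -0.2816  0.2329] rpy [ 1.800e+02  1.000e-02 -9.585e+01] F [ 1.   0.7 -0.7] M [ 0.03 -0.04  0.05] op 0.0876 gf 0.0 q [-12.3   1.9 -22.2  -0.  -65.9   6.4]
row [-42.76  -7.63  -0.7 ] [ 0.    0.01 -5.85]
```

{"api": "send_rows", "payload": {
  "plan": [
    [[-42.8, -7.6, -0.7, 0, 0, -5.85], [-42.8, -7.6, -0.7, 0, 0, -5.85], [-42.8, -7.6, -0.7, 0, 0, -5.85], [-42.8, -7.6, -0.7, 0, 0, -5.85], [-42.8, -7.6, -0.7, 0, 0, -5.85], [-42.8, -7.6, -0.7, 0, 0, -5.85], [-42.8, -7.6, -0.7, 0, 0, -5.85], [-42.8, -7.6, -0.7, 0, 0, -5.85]]
  ]
}}

```text
clock: 1.43
tool_pos: [0.4858, 0.0386, 0.2386]
orientation: [-180.0, 0.0, -90.3]
force: [0.2, -1.0, -0.0]
opening: 0.0876
gripper_force: 0.0
```

```bash
python3 mv.py .512 .136 .24 -90
```

```text
t 1.43 pos [0.4858 0.0386 0.2386] rpy [-1.7999e+02  1.0000e-02 -9.0310e+01] F [ 0.2 -1.  -0. ] M [-0.09 -0.07 -0.  ] op 0.0876 gf 0.0 q [ 27.7   2.1 -21.2  -0.  -66.7 -28. ]
row [-9.75 -2.57 -0.14] [-0.01  0.01 -0.31]
```

{"api": "send_rows", "payload": {
  "plan": [
    [[-9.75, -2.55, 0, 0, 0, -0.3], [-9.75, -2.55, 0, 0, 0, -0.3], [-9.75, -2.55, 0, 0, 0, -0.3], [-9.75, -2.55, 0, 0, 0, -0.3], [-9.75, -2.55, 3, 0, 0, -0.3], [-9.75, -2.55, 6, 0, 0, -0.3], [-9.75, -2.55, 6, 0, 0, -0.3], [-9.75, -2.55, 6, 0, 0, -0.3]]
  ]
}}

```text
clock: 2.1
tool_pos: [0.5111, 0.1327, 0.1776]
orientation: [179.8, -0.1, -90.1]
force: [0.4, -0.5, 0.1]
opening: 0.0875
gripper_force: 0.0
```

```bash
python3 mv.py .512 .136 .131 -90; python3 - <<'E'
from plant import ctrl
import cv2,numpy as np
o=[]
for n,(u,v) in(("top",(276,235)),("side",(365,195))):
    s=ctrl.snapshot(n); im=s["img"]; k=cv2.resize(im[v-50:v+50,u-33:u+33],(396,600),interpolation=cv2.INTER_CUBIC); o.append(k)
cv2.imwrite("pics/fg.png",np.hstack(o)[:,:,::-1])
E
```

```text
t 2.1 pos [0.5111 0.1327 0.1776] rpy [ 1.7983e+02 -1.4000e-01 -9.0050e+01] F [ 0.4 -0.5  0.1] M [ 0.03 -0.    0.02] op 0.0875 gf 0.0 q [ 35.9   9.1 -21.7   0.  -59.4 -35.9]
row [-0.35 -0.11  4.66] [ 0.17 -0.14 -0.05]
```

View pics/fg.png

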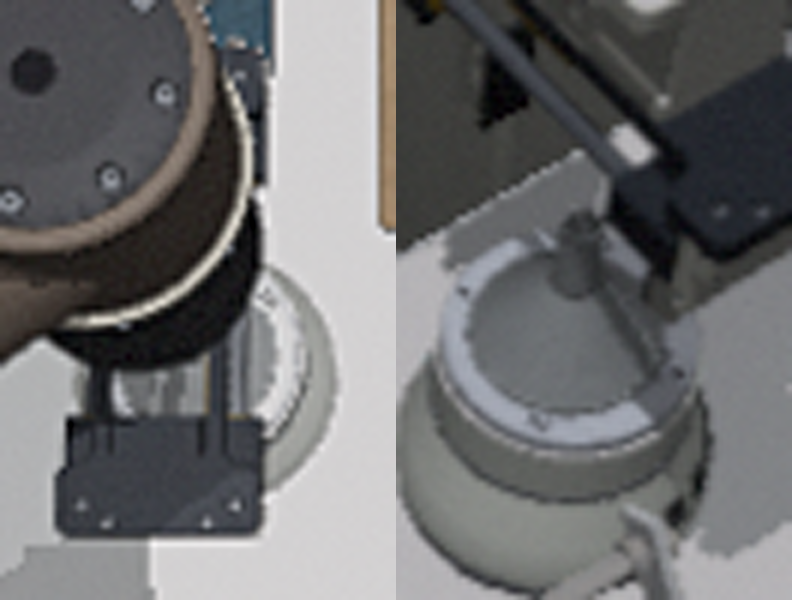

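The fingers straddle the spout. The wrist is close to the press lever, so I check the clearance in a wider side view.

```bash
python3 - <<'E'
from plant import ctrl
import cv2,numpy as np
a=ctrl.snapshot("side")["img"][0:300,200:600]; b=ctrl.snapshot("top")["img"][90:390,160:560]
cv2.imwrite("pics/wide.png",np.hstack([a,b])[:,:,::-1])
E
```

```text
(no output)
```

View pics/wide.png

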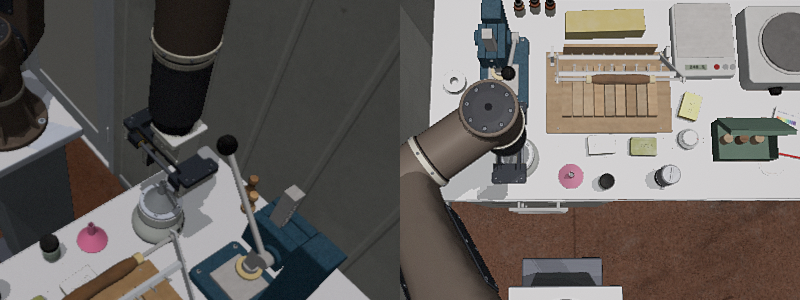

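The wrist link stands vertical and well clear of the lever ball. I descend to z 0.131 and grip.

```bash
python3 mv.py .512 .136 .131 -90
```

```text
t 2.3 pos [0.513  0.134  0.1804] rpy [-1.7985e+02  7.0000e-02 -9.0050e+01] F [-0.2  0.  -0.2] M [0.04 0.17 0.01] op 0.0875 gf 0.0 q [ 35.9   8.9 -21.5   0.  -59.4 -35.9]
row [-0.19  0.12  4.94] [-0.15  0.07 -0.05]
```

{"api": "send_rows", "payload": {
  "plan": [
    [[0, 0, 2.5, 0, 0, 0], [0, 0, 4.7, 0, 0, 0], [0, 0, 4.7, 0, 0, 0], [0, 0, 4.7, 0, 0, 0]]
  ]
}}

```text
clock: 2.63
tool_pos: [0.5121, 0.1336, 0.132]
orientation: [180.0, -0.0, -90.0]
force: [0.8, -0.3, 0.9]
opening: 0.0874
gripper_force: 0.0
```

{"api": "send_rows", "payload": {
  "plan": [
    [[0, 0, 0, 0, 0, 0], [0, 0, 0, 0, 0, 0], [0, 0, 0, 0, 0, 0], [0, 0, 0, 0, 0, 0], [0, 0, 0, 0, 0, 0], [0, 0, 0, 0, 0, 0], [0, 0, 0, 0, 0, 0], [0, 0, 0, 0, 0, 0]]
  ],
  "fingers": 0
}}

```text
clock: 3.3
tool_pos: [0.512, 0.1339, 0.1315]
orientation: [-180.0, -0.0, -90.0]
force: [0.6, 0.3, 0.6]
opening: 0.0397
gripper_force: 0.0
```

{"api": "send_rows", "payload": {
  "plan": [
    [[0, 0, 0, 0, 0, 0], [0, 0, 0, 0, 0, 0], [0, 0, 0, 0, 0, 0], [0, 0, 0, 0, 0, 0], [0, 0, 0, 0, 0, 0], [0, 0, 0, 0, 0, 0], [0, 0, 0, 0, 0, 0]]
  ]
}}

```text
clock: 3.88
tool_pos: [0.512, 0.1338, 0.1314]
orientation: [180.0, -0.0, -90.0]
force: [0.5, -0.6, -1.0]
opening: 0.0175
gripper_force: 29.9
```

```bash
python3 mv.py .512 .136 .2 -90
```

```text
t 3.88 pos [0.512  0.1338 0.1314] rpy [180.    -0.   -90.04] F [ 0.5 -0.6 -1. ] M [ 0.02  0.13 -0.  ] op 0.0175 gf 29.9 q [ 35.9  11.8 -25.1  -0.  -53.1 -35.9]
row [-0.22  0.   -6.86] [ 0.   -0.   -0.04]
```

{"api": "send_rows", "payload": {
  "plan": [
    [[0, 0, -3, 0, 0, 0], [0, 0, -7, 0, 0, 0], [4, 0.7, -7, 0, 0, 0], [8, 1.5, -7, 0, 0, 0], [12, 2.4, -7, 0, 0, 0], [16, 3.3, -7, 0, 0, 0], [20, 4.1, -7, 0, 0, 0], [24, 5, -7, 0, 0, 0]]
  ]
}}

```text
clock: 4.55
tool_pos: [0.4611, -0.1077, 0.2018]
orientation: [-180.0, 0.0, -90.0]
force: [1.4, -0.0, -0.3]
opening: 0.0177
gripper_force: 29.9
```

```bash
python3 mv.py .445 -.192 .06 -90
```

```text
t 4.55 pos [ 0.4611 -0.1077  0.2018] rpy [-179.95    0.    -90.  ] F [ 1.4 -0.  -0.3] M [-0.02 -0.1   0.02] op 0.0177 gf 29.9 q [ 10.7   2.3 -26.    0.  -61.6 -10.7]
row [ 8.43  1.62 14.18] [-0.05  0.    0.  ]
```

{"api": "send_rows", "payload": {
  "plan": [
    [[4.2, 0.8, 0, 0, 0, 0], [8.4, 1.7, 0, 0, 0, 0], [8.6, 1.7, 2, 0, 0, 0], [8.6, 1.7, 6, 0, 0, 0], [8.6, 1.7, 10, 0, 0, 0], [8.6, 1.7, 13, 0, 0, 0], [8.6, 1.7, 14.5, 0, 0, 0], [8.6, 1.7, 14.5, 0, 0, 0]]
  ]
}}

```text
clock: 5.22
tool_pos: [0.442, -0.1921, 0.0531]
orientation: [179.6, 0.0, -90.1]
force: [-0.2, 0.4, -0.6]
opening: 0.0173
gripper_force: 29.9
```

```bash
python3 mv.py .445 -.192 .036 -90
```

```text
t 5.22 pos [ 0.442  -0.1921  0.0531] rpy [ 1.7962e+02  3.0000e-02 -9.0090e+01] F [-0.2  0.4 -0.6] M [0.03 0.18 0.01] op 0.0173 gf 29.9 q [ -0.1  13.8 -35.6  -0.  -41.    0. ]
row [-0.01 -0.31  1.7 ] [ 0.38  0.03 -0.09]
```

{"api": "send_rows", "payload": {
  "plan": [
    [[0, 0, 0, 0, 0, 0], [0, 0, 0.8, 0, 0, 0], [0, 0, 1.4, 0, 0, 0], [0, 0, 1.8, 0, 0, 0], [0, 0, 1.9, 0, 0, 0], [0, 0, 1.9, 0, 0, 0]]
  ]
}}

```text
clock: 5.72
tool_pos: [0.4448, -0.1921, 0.0375]
orientation: [-180.0, -0.0, -90.0]
force: [-0.2, 0.5, -0.8]
opening: 0.0173
gripper_force: 29.9
```

```bash
python3 mv.py .445 -.192 .036 -90
```

```text
t 5.72 pos [ 0.4448 -0.1921  0.0375] rpy [-179.99   -0.    -90.03] F [-0.2  0.5 -0.8] M [-0.03  0.02 -0.  ] op 0.0173 gf 29.9 q [ -0.   15.2 -36.5   0.  -38.3   0. ]
row [-0.01 -0.02  0.15] [-0.01 -0.   -0.03]
```

{"api": "send_rows", "payload": {
  "plan": [
    [[0, 0, 0.1, 0, 0, 0], [0, 0, 0.2, 0, 0, 0], [0, 0, 0.2, 0, 0, 0]]
  ]
}}

```text
clock: 5.97
tool_pos: [0.4449, -0.1921, 0.0355]
orientation: [-180.0, 0.0, -90.0]
force: [0.6, -0.2, -1.4]
opening: 0.0173
gripper_force: 29.9
```

{"api": "send_rows", "payload": {
  "plan": [
    [[0, 0, 0, 0, 0, 0], [0, 0, 0, 0, 0, 0], [0, 0, 0, 0, 0, 0], [0, 0, 0, 0, 0, 0], [0, 0, 0, 0, 0, 0]]
  ],
  "fingers": 0.45
}}

```text
clock: 6.38
tool_pos: [0.4449, -0.1921, 0.0355]
orientation: [-180.0, 0.0, -90.0]
force: [0.7, 1.1, -0.7]
opening: 0.0389
gripper_force: 0.0
```

{"api": "send_rows", "payload": {
  "plan": [
    [[0, 0, -2, 0, 0, 0], [0, 0, -5, 0, 0, 0], [0, 0, -9, 0, 0, 0], [0, 0, -13, 0, 0, 0], [0, 0, -15, 0, 0, 0], [0, 0, -15, 0, 0, 0]]
  ]
}}

```text
clock: 6.88
tool_pos: [0.4477, -0.1926, 0.1909]
orientation: [-179.5, -0.1, -90.0]
force: [0.4, 0.2, -0.6]
opening: 0.0395
gripper_force: 0.0
```

```bash
python3 mv.py .456 -.287 .187 -90;  python3 - <<'E'
from plant import ctrl
import cv2,numpy as np
o=[]
for n,(u,v) in(("top",(276,247)),("side",(358,208))):
    s=ctrl.snapshot(n); np.savez(f"{n}1.npz",**s); im=s["img"]; k=cv2.resize(im[v-30:v+30,u-40:u+40],(400,300),interpolation=cv2.INTER_CUBIC)
    for j in range(0,80,10): cv2.putText(k,str(u-40+j),(j*5,8),0,.3,(255,0,0))
    for j in range(0,60,10): cv2.putText(k,str(v-30+j),(0,j*5+4),0,.3,(255,0,0))
    o.append(np.vstack([k,im[v-150+100:v+150+100 if False else v+250,max(0,u-200):u+200][:300,:400] if u-200>=0 else im[v-50:v+250,:400]]))
cv2.imwrite("pics/mouth.png",np.hstack(o)[:,:,::-1])
E
```

```text
t 6.88 pos [ 0.4477 -0.1926  0.1909] rpy [-1.7948e+02 -8.0000e-02 -8.9990e+01] F [ 0.4  0.2 -0.6] M [-0.   -0.02  0.09] op 0.0395 gf 0.0 q [ -0.    4.  -25.8   0.1 -59.7   0. ]
row [ 9.44 -0.83  0.41] [-0.52 -0.08  0.01]Traceback (most recent call last):
  File "<stdin>", line 9, in <module>
    return _nx.concatenate(arrs, 1, dtype=dtype, casting=casting)
           ~~~~~~~~~~~~~~~^^^^^^^^^^^^^^^^^^^^^^^^^^^^^^^^^^^^^^^
ValueError: all the input array dimensions except for the concatenation axis must match exactly, but along dimension 0, the array at index 0 has size 583 and the array at index 1 has size 600
```

```bash
python3 - <<'E'
import cv2,numpy as np
o=[]
for n,(u,v),(a,b) in(("top",(276,247),(180,240)),("side",(358,208),(120,40+130))):
    im=np.load(f"{n}1.npz")["img"]; k=cv2.resize(im[v-30:v+30,u-40:u+40],(400,300),interpolation=cv2.INTER_CUBIC)
    for j in range(0,80,10): cv2.putText(k,str(u-40+j),(j*5,8),0,.3,(255,0,0)); cv2.line(k,(j*5,9),(j*5,13),(255,0,0))
    for j in range(0,60,10): cv2.putText(k,str(v-30+j),(0,j*5+4),0,.3,(255,0,0)); cv2.line(k,(20,j*5),(25,j*5),(255,0,0))
    w=cv2.resize(im[b-50:b+175-25,a:a+267][:200],(400,300)) if n=="side" else cv2.resize(im[190:340,320:520],(400,300))
    o.append(np.vstack([k,w]))
cv2.imwrite("pics/mouth.png",np.hstack(o)[:,:,::-1])
E
```

```text
(no output)
```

View pics/mouth.png

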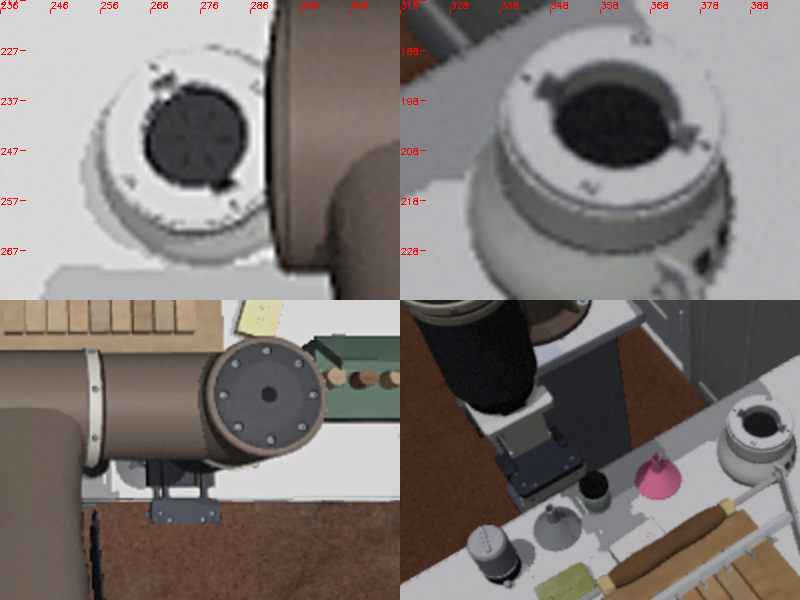

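The funnel stands upright between the jar and the cup. The mouth is clear: the slots are at about (269,234) and (280.6,254) in the top view, and (347,195) and (375,204) in the side view.

```bash
python3 - <<'E'
from h import *
np.set_printoptions(precision=4,suppress=True)
T=lambda x,y:(236+x/5,217+y/5); S=lambda x,y:(318+(x-400)/5,178+y/5)
def circ(n,f,pts,z=.096):
    P=np.array([plane(n,f(*p),z)[:2] for p in pts]); A=np.c_[2*P,np.ones(len(P))]
    s=np.linalg.lstsq(A,(P**2).sum(1),rcond=None)[0]; print(n,s[:2],np.sqrt(s[2]+s[:2]@s[:2]))
circ("top",T,[(144,137),(248,137),(195,84),(195,189),(160,170),(232,100)])
circ("side",S,[(553,115),(618,60),(618,168),(575,155),(660,160),(660,70),(680,108)])
circ("side",S,[(500,120),(721,110),(550,190),(612,210),(680,190),(525,165)])
for n,f,a,b in(("top",T,(154,68),(236,205)),("side",S,(529,76),(706,146))):
    a=plane(n,f(*a),.096);b=plane(n,f(*b),.096);d=b-a; print(n,"dashes",(a+b)/2,np.degrees(np.arctan2(d[1],d[0]))%180,np.linalg.norm(d))
print(tri(T(195,137),S(617,114)))
E
```

```text
top [0.5107 0.1356] 0.028156974527365784
side [0.5156 0.1398] 0.029666695131844327
side [0.5146 0.1367] 0.049245289679839606
top dashes [0.5106 0.1364 0.096 ] 31.05456576895739 0.08816076869923321
side dashes [0.5142 0.1401 0.096 ] 28.879691084708792 0.08590248898495537
(array([0.5123, 0.1389, 0.0915]), np.float64(0.005330139179834706))
```

{"api": "send_rows", "payload": {
  "plan": [
    [[4, -0.5, 0, 0, 0, 0], [8, -1, 0, 0, 0, 0], [9.5, -1.1, 0, 0, 0, 0], [9.5, -1.1, 0, 0, 0, 0], [9.5, -1.1, 0, 0, 0, 0], [9.5, -1.1, 0, 0, 0, 0], [9.5, -1.1, 2, 0, 0, 0], [9.5, -1.1, 4, 0, 0, 0]]
  ],
  "fingers": 1
}}

```text
clock: 7.65
tool_pos: [0.4564, -0.2864, 0.1457]
orientation: [-179.9, -0.0, -90.0]
force: [-0.1, -0.1, -0.3]
opening: 0.0856
gripper_force: 0.0
```

{"api": "send_rows", "payload": {
  "plan": [
    [[0, 0, 0, 0, 0, 0], [0, 0, 2, 0, 0, 0], [0, 0, 5, 0, 0, 0], [0, 0, 8, 0, 0, 0], [0, 0, 9.5, 0, 0, 0], [0, 0, 9.8, 0, 0, 0], [0, 0, 9.8, 0, 0, 0], [0, 0, 9.8, 0, 0, 0]]
  ]
}}

```text
clock: 8.32
tool_pos: [0.4567, -0.2871, 0.0487]
orientation: [-179.9, -0.0, -90.0]
force: [-0.1, -0.9, -0.0]
opening: 0.0873
gripper_force: 0.0
```

```bash
python3 mv.py .456 -.287 .047 -90
```

```text
t 8.32 pos [ 0.4567 -0.2871  0.0487] rpy [-1.7993e+02 -4.0000e-02 -8.9980e+01] F [-0.1 -0.9 -0. ] M [ 0.04  0.02 -0.03] op 0.0873 gf 0.0 q [-11.3  18.5 -29.1   0.  -42.3  11.3]
row [-0.01  0.07  0.17] [-0.07 -0.04  0.02]
```

Nothing touched. Close the fingers.

{"api": "send_rows", "payload": {
  "plan": [
    [[0, 0, 0.1, 0, 0, 0], [0, 0, 0.1, 0, 0, 0], [0, 0, 0.1, 0, 0, 0], [0, 0, 0.1, 0, 0, 0], [0, 0, 0.1, 0, 0, 0], [0, 0, 0.1, 0, 0, 0], [0, 0, 0.1, 0, 0, 0], [0, 0, 0.1, 0, 0, 0]]
  ],
  "fingers": 0
}}

```text
clock: 8.98
tool_pos: [0.4558, -0.2872, 0.0467]
orientation: [-180.0, -0.0, -90.0]
force: [-0.4, 1.3, 3.3]
opening: 0.0527
gripper_force: 30.0
```

```bash
python3 mv.py .456 -.287 .22 -90
```

```text
t 8.98 pos [ 0.4558 -0.2872  0.0467] rpy [-1.7999e+02 -1.0000e-02 -9.0030e+01] F [-0.4  1.3  3.3] M [0.28 0.37 0.  ] op 0.0527 gf 30.0 q [-11.4  18.7 -29.2   0.  -42.1  11.3]
row [ -0.02  -0.02 -17.33] [-0.01 -0.01 -0.03]
```

{"api": "send_rows", "payload": {
  "plan": [
    [[0, 0, -3, 0, 0, 0], [0, 0, -7, 0, 0, 0], [0, 0, -11, 0, 0, 0], [0, 0, -15, 0, 0, 0], [-3.5, -0.5, -16, 0, 0, -5], [-7.5, -1, -16, 0, 0, -10], [-11.5, -1.5, -16, 0, 0, -15], [-15.5, -2, -16, 0, 0, -20]]
  ]
}}

```text
clock: 9.65
tool_pos: [0.4751, -0.1307, 0.2062]
orientation: [180.0, 0.0, -69.9]
force: [0.5, 0.7, -3.5]
opening: 0.0532
gripper_force: 30.0
```

```bash
python3 mv.py .5125 .1375 .207 -54.5
```

```text
t 9.65 pos [ 0.4751 -0.1307  0.2062] rpy [ 1.800e+02  4.000e-02 -6.989e+01] F [ 0.5  0.7 -3.5] M [ 0.04 -0.1   0.  ] op 0.0532 gf 30.0 q [  7.5   4.1 -23.5  -0.  -62.5  12.6]
row [-23.89 -12.74  -0.07] [ -0.     0.04 -15.39]
```

{"api": "send_rows", "payload": {
  "plan": [
    [[-4, -2, 0, 0, 0, -5], [-7.5, -4, 0, 0, 0, -10], [-11, -5.9, 0, 0, 0, -15.4], [-14.5, -7.7, 0, 0, 0, -15.4], [-18, -9.6, 0, 0, 0, -15.4], [-21.5, -11.5, 0, 0, 0, -15.4], [-23.9, -12.75, 0, 0, 0, -15.4], [-23.9, -12.75, 1.5, 0, 0, -15.4]]
  ]
}}

```text
clock: 10.32
tool_pos: [0.5163, 0.1412, 0.193]
orientation: [-179.7, -0.0, -54.4]
force: [1.4, 0.2, -3.3]
opening: 0.0529
gripper_force: 30.0
```

{"api": "send_rows", "payload": {
  "plan": [
    [[0, 0, 1.5, 0, 0, 0], [0, 0, 2.5, 0, 0, 0], [0, 0, 2.5, 0, 0, 0], [0, 0, 2.5, 0, 0, 0], [0, 0, 2.5, 0, 0, 0]]
  ]
}}

```text
clock: 10.73
tool_pos: [0.5145, 0.1358, 0.167]
orientation: [-180.0, -0.0, -54.7]
force: [0.4, 0.4, -3.5]
opening: 0.0528
gripper_force: 30.0
```

```bash
python3 mv.py .5125 .1375 .16 -54.5;  python3 - <<'E'
from plant import ctrl
import cv2,numpy as np
o=[]
for n,(u,v) in(("side",(358,200)),("top",(276,245))):
    s=ctrl.snapshot(n); np.savez(f"{n}2.npz",**s); im=s["img"]; k=cv2.resize(im[v-50:v+50,u-40:u+40],(400,500),interpolation=cv2.INTER_CUBIC)
    for j in range(0,80,10): cv2.putText(k,str(u-40+j),(j*5,8),0,.3,(255,0,0)); cv2.line(k,(j*5,9),(j*5,13),(255,0,0))
    for j in range(0,100,10): cv2.putText(k,str(v-50+j),(0,j*5+4),0,.3,(255,0,0)); cv2.line(k,(20,j*5),(25,j*5),(255,0,0))
    o.append(k)
cv2.imwrite("pics/hover.png",np.hstack(o)[:,:,::-1])
E
```

```text
t 10.73 pos [0.5145 0.1358 0.167 ] rpy [-1.7997e+02 -2.0000e-02 -5.4660e+01] F [ 0.4  0.4 -3.5] M [-0.02  0.15  0.03] op 0.0528 gf 30.0 q [ 35.9   9.9 -22.2   0.  -57.9  -0.6]
row [-0.26  0.06  0.7 ] [-0.03 -0.02 -0.16]
```

View pics/hover.png

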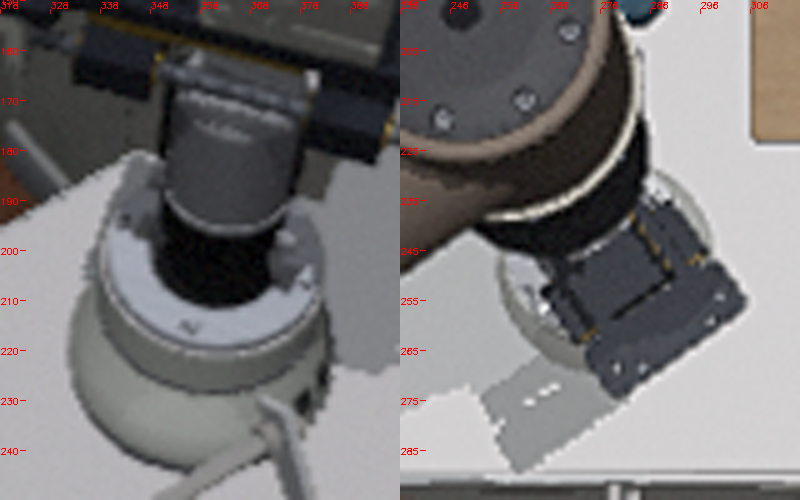

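```bash
python3 - <<'E'
import h; from h import *
import cv2
V["side"]["img"]=np.load("side2.npz")["img"]
g=cv2.cvtColor(V["side"]["img"],cv2.COLOR_RGB2GRAY).astype(int)
for r in (176,180,184,188,192): print(r,g[r,340:386].tolist())
print("col 358-362 rows 190-216",[g[190:218,c].tolist() for c in(356,360,364)])
# predicted silhouette of body (r27) in those rows, cup axis at TCP
for c in((.5145,.1358),(.5125,.1375)):
  for z in (.160,.170,.180,.19):
    t=np.linspace(0,2*np.pi,360); P=np.array([proj("side",(c[0]+.027*np.cos(a),c[1]+.027*np.sin(a),z)) for a in t])
    print(c,z,"u",P[:,0].min().round(1),P[:,0].max().round(1),"row@sil",P[P[:,0].argmin(),1].round(1),P[P[:,0].argmax(),1].round(1))
  for r,z in((.0225,.120),(.0275,.126),(.0275,.151)):
    P=np.array([proj("side",(c[0]+r*np.cos(a),c[1]+r*np.sin(a),z)) for a in t]); i=P[:,1].argmax(); print("low point",z,P[i].round(1))
E
```

```text
176 [61, 60, 63, 63, 61, 65, 62, 62, 62, 46, 22, 12, 33, 37, 40, 52, 58, 60, 68, 80, 96, 96, 101, 107, 100, 99, 78, 64, 62, 61, 63, 60, 62, 59, 55, 58, 51, 38, 24, 14, 8, 11, 15, 12, 7, 17]
180 [59, 60, 60, 68, 125, 130, 133, 104, 83, 48, 6, 54, 57, 54, 59, 59, 58, 61, 59, 61, 64, 64, 64, 64, 65, 63, 61, 61, 59, 56, 58, 51, 43, 46, 47, 45, 42, 19, 22, 63, 61, 50, 41, 31, 14, 7]
184 [178, 179, 148, 113, 103, 104, 103, 98, 84, 73, 64, 43, 49, 60, 56, 59, 59, 62, 62, 62, 65, 63, 61, 63, 65, 61, 62, 60, 57, 58, 54, 54, 50, 48, 47, 46, 25, 7, 43, 58, 65, 63, 64, 65, 94, 123]
188 [149, 112, 102, 102, 97, 93, 91, 91, 87, 75, 44, 92, 79, 58, 58, 61, 62, 63, 59, 60, 63, 62, 62, 65, 63, 62, 61, 57, 54, 55, 54, 53, 51, 48, 46, 28, 6, 50, 62, 66, 64, 65, 61, 110, 129, 132]
192 [105, 119, 95, 89, 93, 93, 87, 77, 82, 61, 27, 7, 26, 73, 114, 91, 60, 61, 65, 61, 62, 62, 64, 64, 64, 57, 57, 57, 58, 55, 51, 50, 46, 90, 82, 78, 107, 119, 119, 118, 124, 131, 132, 130, 131, 132]
col 358-362 rows 190-216 [[60, 60, 60, 99, 78, 37, 9, 11, 12, 12, 2, 10, 11, 12, 11, 11, 10, 11, 17, 21, 59, 149, 168, 166, 156
[... 171 characters left out ...]
, 6, 12, 11, 11, 9, 11, 5, 6, 9, 6, 16, 80, 150, 165, 167, 167, 166, 164]]
(0.5145, 0.1358) 0.16 u 350.0 375.7 row@sil 183.4 184.6
(0.5145, 0.1358) 0.17 u 350.4 376.3 row@sil 180.5 181.7
(0.5145, 0.1358) 0.18 u 350.8 376.9 row@sil 177.6 178.8
(0.5145, 0.1358) 0.19 u 351.2 377.5 row@sil 174.6 175.8
low point 0.12 [361.5 203.4]
low point 0.126 [361.9 203.8]
low point 0.151 [363.1 197. ]
(0.5125, 0.1375) 0.16 u 350.1 375.7 row@sil 182.4 183.6
(0.5125, 0.1375) 0.17 u 350.5 376.3 row@sil 179.5 180.7
(0.5125, 0.1375) 0.18 u 350.8 376.9 row@sil 176.6 177.8
(0.5125, 0.1375) 0.19 u 351.2 377.6 row@sil 173.6 174.8
low point 0.12 [361.6 202.4]
low point 0.126 [362.  202.8]
low point 0.151 [363.2 196. ]
```

The cup's outline in the side view matches the TCP to within a pixel, so the grip is centred. I insert it gently.

{"api": "send_rows", "payload": {
  "plan": [
    [[-0.15, 0, 0.5, 0, 0, 0], [-0.15, 0, 1.2, 0, 0, 0], [-0.15, 0, 1.8, 0, 0, 0], [-0.15, 0, 2.4, 0, 0, 0], [-0.15, 0, 2.8, 0, 0, 0], [-0.15, 0, 3.1, 0, 0, 0], [-0.15, 0, 3.3, 0, 0, 0], [-0.15, 0, 3.3, 0, 0, 0]]
  ]
}}

```text
clock: 11.5
tool_pos: [0.5132, 0.1374, 0.1331]
orientation: [180.0, 0.0, -54.6]
force: [-0.2, 1.5, -2.9]
opening: 0.0532
gripper_force: 30.0
```

```bash
python3 mv.py .5135 .137 .127 -54.5
```

```text
t 11.5 pos [0.5132 0.1374 0.1331] rpy [ 1.7999e+02  1.0000e-02 -5.4640e+01] F [-0.2  1.5 -2.9] M [ 0.36  0.38 -0.02] op 0.0532 gf 30.0 q [ 36.1  11.8 -24.8  -0.  -53.4  -0.8]
row [ 0.05 -0.    0.61] [ 0.01  0.01 -0.14]
```

{"api": "send_rows", "payload": {
  "plan": [
    [[0, 0, 0.2, 0, 0, 0], [0, 0, 0.4, 0, 0, 0], [0, 0, 0.6, 0, 0, 0], [0, 0, 0.8, 0, 0, 0], [0, 0, 0.8, 0, 0, 0]]
  ]
}}

```text
clock: 11.92
tool_pos: [0.5145, 0.1383, 0.1276]
orientation: [-179.8, -0.0, -54.5]
force: [-3.7, 2.8, 8.3]
opening: 0.0531
gripper_force: 30.0
```

```bash
python3 mv.py .5135 .137 .115 -54.5
```

```text
t 11.92 pos [0.5145 0.1383 0.1276] rpy [-1.7979e+02 -5.0000e-02 -5.4480e+01] F [-3.7  2.8  8.3] M [0.95 1.5  1.  ] op 0.0531 gf 30.0 q [ 36.2  12.2 -25.2   0.1 -52.4  -0.7]
row [0.04 0.16 1.26] [-0.21 -0.05  0.02]
```

The moment about z is positive, so the pins are rubbing the slot walls. I ease up and turn about 3° counter-clockwise.

{"api": "send_rows", "payload": {
  "plan": [
    [[0, 0, -0.3, 0, 0, 0], [0, 0, -0.6, 0, 0, -1.5], [0, 0, -0.6, 0, 0, -3], [0, 0, -0.6, 0, 0, -3], [0, 0, -0.6, 0, 0, -3]]
  ]
}}

```text
clock: 12.33
tool_pos: [0.5131, 0.1371, 0.1313]
orientation: [180.0, 0.0, -51.7]
force: [-0.1, -0.8, -4.0]
opening: 0.0532
gripper_force: 30.0
```

```bash
python3 mv.py .5135 .137 .115 -51.5
```

```text
t 12.33 pos [0.5131 0.1371 0.1313] rpy [179.98   0.   -51.71] F [-0.1 -0.8 -4. ] M [ 0.01  0.07 -0.  ] op 0.0532 gf 30.0 q [ 36.1  11.9 -24.9  -0.  -53.2   2.2]
row [ 0.03 -0.03  1.63] [ 0.02  0.   -0.21]
```

{"api": "send_rows", "payload": {
  "plan": [
    [[0, 0, 0.15, 0, 0, 0], [0, 0, 0.3, 0, 0, 0], [0, 0, 0.45, 0, 0, 0], [0, 0, 0.6, 0, 0, 0], [0, 0, 0.6, 0, 0, 0]]
  ]
}}

```text
clock: 12.75
tool_pos: [0.5133, 0.1372, 0.1255]
orientation: [180.0, -0.0, -51.6]
force: [-1.9, 0.5, 3.0]
opening: 0.0529
gripper_force: 30.0
```

```bash
python3 mv.py .5135 .137 .115 -51.5
```

```text
t 12.75 pos [0.5133 0.1372 0.1255] rpy [ 1.800e+02 -1.000e-02 -5.164e+01] F [-1.9  0.5  3. ] M [-0.14  0.93 -0.03] op 0.0529 gf 30.0 q [ 36.1  12.3 -25.3   0.  -52.4   2.2]
row [ 0.03 -0.01  1.05] [ 0.   -0.01 -0.14]
```

Only the spring pushes back now. I press to an underside of about 68 mm.

{"api": "send_rows", "payload": {
  "plan": [
    [[0, 0, 0.2, 0, 0, 0], [0, 0, 0.4, 0, 0, 0], [0, 0, 0.6, 0, 0, 0], [0, 0, 0.8, 0, 0, 0], [0, 0, 1.0, 0, 0, 0], [0, 0, 1.05, 0, 0, 0], [0, 0, 1.05, 0, 0, 0]]
  ]
}}

```text
clock: 13.33
tool_pos: [0.5133, 0.1372, 0.1151]
orientation: [-180.0, -0.0, -51.6]
force: [-3.1, -1.1, 7.2]
opening: 0.053
gripper_force: 30.0
```

```bash
python3 mv.py .5135 .137 .115 -51.5
```

```text
t 13.33 pos [0.5133 0.1372 0.1151] rpy [-1.800e+02 -2.000e-02 -5.163e+01] F [-3.1 -1.1  7.2] M [-0.32  1.57 -0.06] op 0.053 gf 30.0 q [ 36.1  13.  -26.    0.  -51.    2.2]
row [ 0.03 -0.    0.01] [-0.   -0.02 -0.13]
```

{"api": "send_rows", "payload": {
  "plan": [
    [[0, 0, 0.1, 0, 0, 0], [0, 0, 0.1, 0, 0, 4], [0, 0, 0.1, 0, 0, 9], [0, 0, 0.1, 0, 0, 14], [0, 0, 0.1, 0, 0, 20], [0, 0, 0.1, 0, 0, 26], [0, 0, 0.1, 0, 0, 30], [0, 0, 0.1, 0, 0, 30]]
  ]
}}

```text
clock: 14.0
tool_pos: [0.5137, 0.1376, 0.1144]
orientation: [-179.9, 0.0, -81.9]
force: [-2.4, -0.5, 6.5]
opening: 0.0533
gripper_force: 30.0
```

```bash
python3 mv.py .5135 .137 .115 -51.5
```

```text
t 14.0 pos [0.5137 0.1376 0.1144] rpy [-1.7993e+02  1.0000e-02 -8.1860e+01] F [-2.4 -0.5  6.5] M [0.04 1.23 0.09] op 0.0533 gf 30.0 q [ 36.1  13.  -26.1   0.  -50.8 -28. ]
row [ 0.05  0.03 -0.06] [-7.000e-02 -1.000e-02 -3.036e+01]
```

{"api": "send_rows", "payload": {
  "plan": [
    [[0, 0, 0, 0, 0, 6], [0, 0, 0, 0, 0, 12], [0, 0, 0, 0, 0, 18], [0, 0, 0, 0, 0, 24], [0, 0, 0, 0, 0, 30], [0, 0, 0, 0, 0, 36], [0, 0, 0, 0, 0, 40], [0, 0, 0, 0, 0, 40]]
  ]
}}

```text
clock: 14.67
tool_pos: [0.5135, 0.1371, 0.1144]
orientation: [-180.0, 0.0, -121.9]
force: [-3.8, -1.6, 7.8]
opening: 0.0529
gripper_force: 30.0
```

```bash
python3 mv.py .5135 .137 .115 -135
```

```text
t 14.67 pos [0.5135 0.1371 0.1144] rpy [-179.96    0.   -121.85] F [-3.8 -1.6  7.8] M [-0.51  1.2   0.26] op 0.0529 gf 30.0 q [ 36.1  13.  -26.1   0.  -50.8 -68. ]
row [ 0.01 -0.01 -0.06] [-4.000e-02  1.000e-02  1.315e+01]
```

{"api": "send_rows", "payload": {
  "plan": [
    [[0, 0, 0, 0, 0, 4], [0, 0, 0, 0, 0, 8], [0, 0, 0, 0, 0, 11], [0, 0, 0, 0, 0, 13], [0, 0, 0, 0, 0, 13]]
  ]
}}

```text
clock: 15.08
tool_pos: [0.5135, 0.1372, 0.1144]
orientation: [-179.9, 0.0, -134.6]
force: [-3.1, -0.6, 7.4]
opening: 0.0533
gripper_force: 30.0
```

```bash
python3 mv.py .5135 .137 .115 -140
```

```text
t 15.08 pos [0.5135 0.1372 0.1144] rpy [-1.7995e+02  1.0000e-02 -1.3465e+02] F [-3.1 -0.6  7.4] M [-0.41  1.15  0.75] op 0.0533 gf 30.0 q [ 36.1  13.  -26.1   0.1 -50.8 -80.8]
row [ 0.02 -0.01 -0.06] [-0.05  0.02  5.35]
```

Mz has jumped to 0.75 N·m at 83° of twist, which is the stop. I check stability and take one last look.

{"api": "send_rows", "payload": {
  "plan": [
    [[0, 0, 0, 0, 0, 0], [0, 0, 0, 0, 0, 0], [0, 0, 0, 0, 0, 0], [0, 0, 0, 0, 0, 0], [0, 0, 0, 0, 0, 0], [0, 0, 0, 0, 0, 0]]
  ]
}}

```text
clock: 15.58
tool_pos: [0.5135, 0.1372, 0.1144]
orientation: [-180.0, 0.0, -134.5]
force: [-3.3, -1.9, 6.7]
opening: 0.0528
gripper_force: 30.0
```

```bash
python3 mv.py; python3 - <<'E'
from plant import ctrl
import cv2,numpy as np
im=ctrl.snapshot("side")["img"]
a=cv2.resize(im[150:250,308:408],(400,400),interpolation=cv2.INTER_CUBIC); b=cv2.resize(im[140:340,150:350],(400,400))
cv2.imwrite("pics/end.png",np.hstack([a,b])[:,:,::-1])
E
```

```text
t 15.58 pos [0.5135 0.1372 0.1144] rpy [-1.7995e+02  1.0000e-02 -1.3454e+02] F [-3.3 -1.9  6.7] M [-0.46  1.24  0.68] op 0.0528 gf 30.0 q [ 36.1  13.  -26.1   0.1 -50.8 -80.7]
```

View pics/end.png

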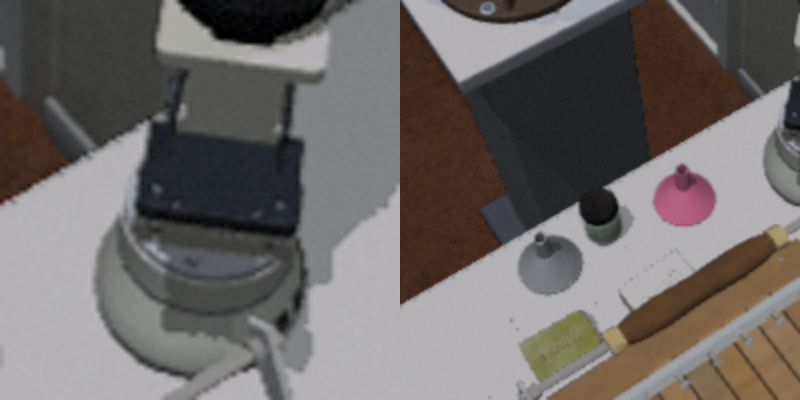

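The funnel stands wide end down on the bench at side-view pixel (225,268). The bystanders in view haven't moved, and the cup is seated in the mill with the gripper low over the lip. The readings are stable, so I hand in.

```bash
python3 -c "
from plant import ctrl
print(ctrl.close_job())"
```

```text
the job is handed in; nothing more can be done
None
```

The job is handed in at about 15.6 s of the 67 s allowed: the funnel stands wide end down on the bench, and the gripper still holds the cup pressed into the mill and twisted clockwise to the stop; no verdict came back, and seat depth and ring angle are inferred from the force and torque readings.

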